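# Find the worn tube-holder block by its drag

### The arm

A 6-joint arm with a two-finger parallel gripper is mounted at the origin on the work surface. World frame = base frame: x ahead of the robot, y to its left, z up, the work surface at z = 0. Lengths are in mm, angles in rad, forces in N, time in s.
With the tool pointing down it reaches from about 350 to 925 mm from the base axis. Payload 6.4 kg.
Tool frame: the origin (TCP) lies between the finger pads; the fingertips stand 17 mm ahead of it and the grasp point (between the pads) lies 2 mm behind it; z points along the fingers, y is the direction in which the jaws open and shut (so a half turn about z gives the same grasp; the last joint's range is limited). The gripper opens to 85 mm and grips with 20 to 120 N. Pads are 22 mm wide; open, the fingers measure 114 mm over their backs; the gripper's body (76 mm by 85 mm) begins 54 mm behind the grasp point. The pads swing forward as they close: fully open they stand 13 mm farther back than shut.
Start: joints at [0.929, 0.245, 1.558, -0, 1.339, -0.174], TCP at [293.1, 580.178, 248.29] pointing down, gripper open.
Joint ranges: [-3.13, 3.13], [-1.02, 2.26], [0.13, 2.54], [-0.95, 4.09], [0.21, 2.88], [-2.74, 2.74]. Speed limits (rad/s): [2.57, 2.57, 3.14, 3.14, 3.14, 3.14].

### API

Orientations are given as a 3x3 rotation matrix whose columns are the frame's x, y, z axes.
In Python, from cell import bot, imaging gives the robot as it stands. The module is installed in compiled form; this text tells all that it offers.
- The arm moves only by the tool move_arm, never from a script. Its argument "moves" is one flat list of numbers, 7 for each row, row after row: the opening, from 0 (shut) to 1 (fully open), then the shift along the tool's x, y, z in cm, then the turn, a rotation vector about the tool's x, y, z in degrees. A call has exactly 10 rows; each row is the pose to reach, as a shift and turn from the pose measured when the call began, along the tool's axes at that moment; what a row does not reach only later rows make up. A row lasts 1/12 s, in which the tool goes at most 41.7 mm and 7.16 degrees, less where a joint would pass 70% of its speed; a pose out of reach is approached as far as the arm can. A call with a gripper value outside its range is refused whole. The fingers move at their own pace and stop on an object; "force" is the grip in N (left out, the last holds). Time passes only in rows, so rows that repeat a pose let the fingers close, or fill a call up. It gives the time, the measured TCP pose, the force and the opening at its end, in the units of the state.
- bot.state(): the state, without advancing time (a new reading comes with each control period).
- imaging.get_image(name): name is "scene" or "top" or "wrist"; returns a dict with "img" (400x640x3 uint8, red, green, blue), "camera_matrix" (3x3 intrinsics, pixels), "pose" (4x4, takes a point from camera to world coordinates). Camera axes: x right, y down, z forward; pixel columns grow to the right and rows downward; lengths in mm; the calibration is good to about 2 mm. A picture is of the moment at which its call begins. There is no depth.
- bot.job_done(): hands the job in, once; it reports no verdict.
The state is a dict: "time": time; "joint_pos": joint angles; "joint_vel": joint speeds; "tau": joint torques, N m; "eef_pos": TCP position; "tool_rot": TCP orientation; "wrist_force": force on the tool from outside, world axes, zero at the start; "moment": the same for the moment, N m; "gripper_width": finger opening in mm.
Only numpy, scipy, OpenCV 4.12 (cv2) and the standard library are available. Lean on these libraries where they do the work, as an engineer would, in place of code of your own. Each camera call takes 0.05 s, during which the arm holds its last target. There are 200 camera calls.

### The job

One of the three identical-looking tube-holder blocks has its underside worn smooth. Slide each of the three along the steel plate, without lifting it, from the near side until it is wholly across the blue line, and feel which one drags least. When all three are across, lift that worn block, set it down (do not drop it) flat in the yellow tray and let go; leave the two grippy blocks standing across the line on the plate, and do not knock the other things about.

Things in the scene. Friction and masses are not known exactly. Their poses are not given: they have to be found in the camera images.
- plate: Polished steel test plate fixed to the bench, 320 mm (own x) x 420 mm (own y), 12 mm thick. Origin at the centre of its underside, so its top is 12 mm higher; x points away from the robot, z up. A blue line painted along y at x = 0 divides it into a near half (the robot's side, x < 0) and a far half (x > 0). A block whose centre is 30 mm or more past the line is wholly across.
- block_a_center (a point): One of three blocks that look alike: aluminium, eight dark wells on top, black sole; 55 (own x) x 90 (own y) x 50 mm tall, 0.8 kg. Point: its centre, 25 mm above its underside; z up. Starts on the plate's near half, own x roughly along plate x. In its base sits a captive weighted pad (2 mm play, unseen). Pushed level, it drags with 4.5 to 8 N if the pad is grippy (two of the three), under 1 N if worn. Push low.
- block_b_center (a point): One of three blocks that look alike: aluminium, eight dark wells on top, black sole; 55 (own x) x 90 (own y) x 50 mm tall, 0.8 kg. Point: its centre, 25 mm above its underside; z up. Starts on the plate's near half, own x roughly along plate x. In its base sits a captive weighted pad (2 mm play, unseen). Pushed level, it drags with 4.5 to 8 N if the pad is grippy (two of the three), under 1 N if worn. Push low.
- block_c_center (a point): One of three blocks that look alike: aluminium, eight dark wells on top, black sole; 55 (own x) x 90 (own y) x 50 mm tall, 0.8 kg. Point: its centre, 25 mm above its underside; z up. Starts on the plate's near half, own x roughly along plate x. In its base sits a captive weighted pad (2 mm play, unseen). Pushed level, it drags with 4.5 to 8 N if the pad is grippy (two of the three), under 1 N if worn. Push low.
- yellow_tray: Open yellow plastic tray fixed to the bench at the left or the right of the plate, 180 mm (own x) x 160 mm (own y) outside, 34 mm tall, walls and floor 5 mm thick. Origin at the centre of its underside, z up. A block standing flat on its floor has its centre 30 mm above the tray's origin.
- blue_tray: Open blue tray of the same size, fixed on the other side of the plate, not used; a small white box lies in it. Origin at the centre of its underside. Other bystanders (jar, bottle 150 mm tall, pen, timer, two tube racks 96 mm tall) stand around, clear of plate and trays.
Not all that is in view belongs to the job. What is shaped like the part that bears block_a_center but purple is not meant.

How it is judged (in metres and radians):
On the way:
1. all three blocks stand flat on the plate, wholly across the blue line (x of block_a_center in the frame of plate between 0.025 and 0.16 m and y of block_a_center in the frame of plate between -0.21 and 0.21 m and z of block_a_center in the frame of plate between 0.03 and 0.044 m and angle between each of block_a_center, block_b_center, block_c_center's own z axis and vertical below 0.12 rad and x of block_b_center in the frame of plate between 0.025 and 0.16 m and y of block_b_center in the frame of plate between -0.21 and 0.21 m and z of block_b_center in the frame of plate between 0.03 and 0.044 m and x of block_c_center in the frame of plate between 0.025 and 0.16 m and y of block_c_center in the frame of plate between -0.21 and 0.21 m and z of block_c_center in the frame of plate between 0.03 and 0.044 m), for 0.2 s.
At the end, for the whole second after the job is handed in: The worn block stands flat (within 0.12 rad) on the floor of the yellow tray, between its walls; the two grippy blocks stand flat (within 0.12 rad) on the plate with their centres at least 25 mm past the blue line. Nothing falls or moves any more (((x of block_a_center in the frame of plate between 0.025 and 0.16 m and y of block_a_center in the frame of plate between -0.21 and 0.21 m and z of block_a_center in the frame of plate between 0.03 and 0.044 m and angle between block_a_center's own z axis and vertical below 0.12 rad) or (x of block_a_center in the frame of yellow_tray between -0.06 and 0.06 m and y of block_a_center in the frame of yellow_tray between -0.055 and 0.055 m and z of block_a_center in the frame of yellow_tray between 0.024 and 0.036 m and angle between block_a_center's own z axis and vertical below 0.12 rad)) and ((x of block_b_center in the frame of plate between 0.025 and 0.16 m and y of block_b_center in the frame of plate between -0.21 and 0.21 m and z of block_b_center in the frame of plate between 0.03 and 0.044 m and angle between block_b_center's own z axis and vertical below 0.12 rad) or (x of block_b_center in the frame of yellow_tray between -0.06 and 0.06 m and y of block_b_center in the frame of yellow_tray between -0.055 and 0.055 m and z of block_b_center in the frame of yellow_tray between 0.024 and 0.036 m and angle between block_b_center's own z axis and vertical below 0.12 rad)) and ((x of block_c_center in the frame of plate between 0.025 and 0.16 m and y of block_c_center in the frame of plate between -0.21 and 0.21 m and z of block_c_center in the frame of plate between 0.03 and 0.044 m and angle between block_c_center's own z axis and vertical below 0.12 rad) or (x of block_c_center in the frame of yellow_tray between -0.06 and 0.06 m and y of block_c_center in the frame of yellow_tray between -0.055 and 0.055 m and z of block_c_center in the frame of yellow_tray between 0.024 and 0.036 m and angle between block_c_center's own z axis and vertical below 0.12 rad)) and x of pad_a in the frame of plate between 0.02 and 0.165 m and x of pad_c in the frame of plate between 0.02 and 0.165 m and z of pad_a in the frame of plate between 0.006 and 0.02 m and z of pad_c in the frame of plate between 0.006 and 0.02 m and horizontal distance between pad_b and yellow_tray below 0.08 m and z of pad_b in the frame of yellow_tray between 0 and 0.012 m); the robot touches nothing.
It fails at once if a grippy block is lifted 20 mm or more, or leaves the plate (z of any of pad_a, pad_c in the frame of plate above 0.032 m or z of any of pad_a, pad_c in the frame of plate below 0.002 m).
It fails at once if the worn block is lifted off the near half of the plate, or lifted while another block is not yet across the line ((z of pad_b in the frame of plate between 0.032 and 0.055 m and x of pad_b in the frame of plate between -0.15 and -0.02 m and y of pad_b in the frame of plate between -0.17 and 0.17 m) or (z of pad_b in the frame of plate above 0.032 m and x of pad_a in the frame of plate below 0.02 m) or (z of pad_b in the frame of plate above 0.032 m and x of pad_c in the frame of plate below 0.02 m)).
It fails at once if a block tips by more than 0.6 rad (angle between any of block_a_center, block_b_center, block_c_center's own z axis and vertical above 0.6 rad).
It fails at once if a block is dropped: let go more than 20 mm above the tray's floor ((z of block_a_center in the frame of yellow_tray above 0.05 m and horizontal distance between block_a_center and yellow_tray below 0.12 m and contact force between the fingers and block_a below 0.05 N) or (z of block_b_center in the frame of yellow_tray above 0.05 m and horizontal distance between block_b_center and yellow_tray below 0.12 m and contact force between the fingers and block_b below 0.05 N) or (z of block_c_center in the frame of yellow_tray above 0.05 m and horizontal distance between block_c_center and yellow_tray below 0.12 m and contact force between the fingers and block_c below 0.05 N)).
It fails at once if a bystander is knocked about (moved by more than 30 mm) (distance of any of jar, wash_bottle, marker, timer, rack_yellow, rack_white, slide_box from where it was at the start of the episode above 0.03 m).
It also fails if it takes over 70 s, if anything falls off the work surface, if the arm or the gripper's body presses on something with over 40 N, if the wrist force passes 120 N, or if a joint passes its speed limit or range.

## Working session

There is one attempt and no reset: what is moved stays moved. The work goes in short steps, Python scripts to look and compute and a tool call to move; the robot and the scene stay as the last step left them, time stands still between calls to the robot, and variables do not carry over. Pictures are saved under pics/ and viewed, about 8 in all and at most 12, crops included, and the job is handed in when it is done.

Besides the shell and the picture viewer there is one more tool, called after ">>>" as name(argument=value, ...), one argument or row to a line, values as JSON. move_arm: Moves the arm, as the interface text tells. Its arguments: {"type":"object","properties":{"moves":{"type":"array"},"force":{"type":"number"}},"required":["moves"]}

```bash
mkdir -p pics; ls; cat > h.py <<'E'
import numpy as np, cv2
from cell import bot, imaging
def grab(n,f):
    d=imaging.get_image(n); cv2.imwrite('pics/%s.png'%f,d['img'][:,:,::-1]); np.savez('pics/%s.npz'%f,**{k:d[k] for k in('img','camera_matrix','pose')}); return d
def ray(f,uv):
    d=np.load('pics/%s.npz'%f); K=d['camera_matrix'];P=d['pose']
    r=P[:3,:3]@np.linalg.solve(K,[uv[0],uv[1],1.]); return P[:3,3],r
def onz(f,uv,z):
    o,r=ray(f,uv); return o+r*(z-o[2])/r[2]
def tri(l):
    A=np.zeros((3,3));b=np.zeros(3)
    for f,uv in l:
        o,r=ray(f,uv); r=r/np.linalg.norm(r); M=np.eye(3)-np.outer(r,r); A+=M;b+=M@o
    p=np.linalg.solve(A,b)
    res=[np.linalg.norm((np.eye(3)-np.outer(r,r)/(r@r))@(p-o)) for o,r in [ray(f,uv) for f,uv in l]]
    return p,np.round(res,1)
def proj(f,p):
    d=np.load('pics/%s.npz'%f); c=np.linalg.inv(d['pose'])@np.append(p,1); q=d['camera_matrix']@c[:3]; return q[:2]/q[2]
E
python3 -c "
from h import *
a=grab('top','top0');b=grab('scene','scene0')
print(a['pose'].round(2),b['pose'].round(2),a['camera_matrix']);s=bot.state();print(s['time'],s['tool_rot'].round(3) if hasattr(s['tool_rot'],'round') else s['tool_rot'],s['gripper_width'])"
```

```text
pics
[[-2.00000e-02 -9.90000e-01  1.50000e-01  2.24870e+02]
 [-1.00000e+00  2.00000e-02  0.00000e+00 -1.35000e+00]
 [-1.00000e-02 -1.50000e-01 -9.90000e-01  1.13208e+03]
 [ 0.00000e+00  0.00000e+00  0.00000e+00  1.00000e+00]] [[ 3.50000e-01  8.00000e-01 -4.90000e-01  1.13307e+03]
 [ 9.40000e-01 -3.00000e-01  1.90000e-01 -2.90320e+02]
 [ 0.00000e+00 -5.20000e-01 -8.50000e-01  1.37822e+03]
 [ 0.00000e+00  0.00000e+00  0.00000e+00  1.00000e+00]] [[433.8882781    0.         321.44582659]
 [  0.         433.8882781  202.62729688]
 [  0.           0.           1.        ]]
0.1 [[-0.893  0.451 -0.001]
 [ 0.451  0.893 -0.001]
 [ 0.    -0.002 -1.   ]] 85.42801705846614
```

View pics/top0.png

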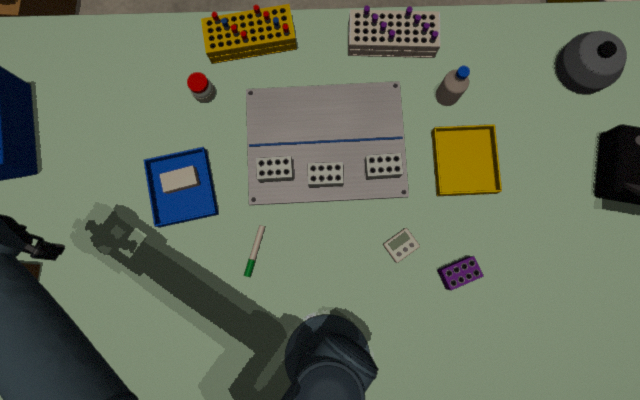

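View pics/scene0.png

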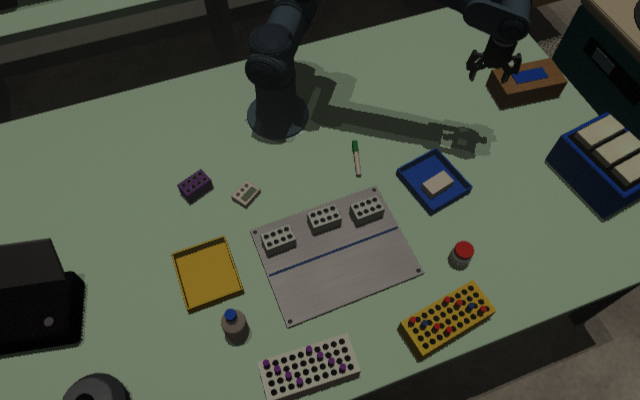

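```bash
python3 -c "
from h import *
a=cv2.imread('pics/top0.png')[140:207,240:415];b=cv2.imread('pics/scene0.png')[185:260,250:395]
a=cv2.resize(a,None,fx=4,fy=4,interpolation=2);b=cv2.resize(b,None,fx=4,fy=4,interpolation=2)
o=np.zeros((568,700,3),np.uint8);o[:268,:700]=a;o[268:,:580]=b;cv2.imwrite('pics/crop1.png',np.clip(o*1.3,0,255).astype(np.uint8))
for f in('top0','scene0'):
  im=cv2.imread('pics/%s.png'%f);h=cv2.cvtColor(im,cv2.COLOR_BGR2HSV)
  for nm,lo,hi in(('yellow',(20,150,60),(32,255,255)),('blue',(100,120,60),(125,255,255))):
    m=cv2.inRange(h,lo,hi);n,l,s,c=cv2.connectedComponentsWithStats(m)
    for i in range(1,n):
      if s[i,4]>60:
        pts=np.argwhere(l==i)[:,::-1].astype(np.float32);print(f,nm,s[i],c[i].round(1),cv2.boxPoints(cv2.minAreaRect(pts)).round(1).tolist())
"
```

```text
top0 yellow [ 201    4   94   50 2317] [247.4  29.2] [[199.6999969482422, 18.0], [289.20001220703125, 2.799999952316284], [295.29998779296875, 38.599998474121094], [205.8000030517578, 53.79999923706055]]
top0 yellow [239  43  56  11 130] [265.1  47.9] [[238.8000030517578, 50.900001525878906], [293.6000061035156, 40.900001525878906], [294.20001220703125, 44.099998474121094], [239.39999389648438, 54.0]]
top0 yellow [208  52  30   7  65] [222.6  55. ] [[208.0, 56.0], [236.6999969482422, 51.20000076293945], [237.10000610351562, 53.79999923706055], [208.39999389648438, 58.599998474121094]]
top0 yellow [ 432  125   70   71 4072] [465.8 160.2] [[431.79998779296875, 127.19999694824219], [496.1000061035156, 122.30000305175781], [501.5, 192.3000030517578], [437.20001220703125, 197.3000030517578]]
top0 blue [458  66  12  11 106] [463.3  71.1] [[458.0, 66.0], [469.0, 66.0], [469.0, 76.0], [458.0, 76.0]]
top0 blue [  0 115   4  50 109] [  0.8 144.4] [[-0.0, 115.0], [3.0, 115.0], [3.0, 164.0], [0.0, 164.0]]
top0 blue [250 137 152   9 203] [327.4 141.1] [[250.0, 144.3000030517578], [401.0, 136.6999
[... 713 characters left out ...]
512  67  36  17 341] [529.6  75. ] [[511.6000061035156, 72.9000015258789], [545.0, 66.19999694824219], [547.2000122070312, 77.0], [513.7000122070312, 83.69999694824219]]
scene0 blue [562 112  78  85 573] [597.5 158.2] [[561.2000122070312, 134.39999389648438], [607.2000122070312, 111.4000015258789], [644.7999877929688, 186.60000610351562], [598.7999877929688, 209.60000610351562]]
scene0 blue [ 397  148   75   62 1462] [432.2 179.5] [[396.8999938964844, 168.89999389648438], [431.20001220703125, 139.60000610351562], [471.6000061035156, 186.6999969482422], [437.29998779296875, 216.0]]
scene0 blue [225 309  11  11 100] [229.8 314. ] [[225.0, 309.0], [235.0, 309.0], [235.0, 319.0], [225.0, 319.0]]
```

View pics/crop1.png

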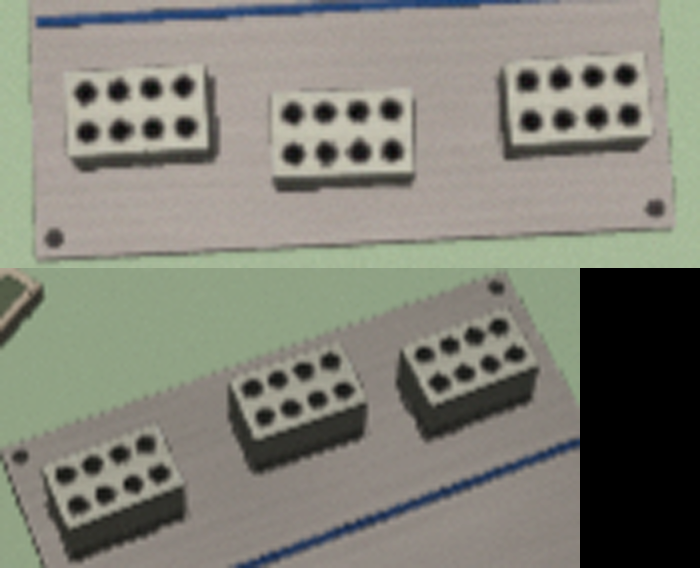

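```bash
python3 -c "
from h import *
T=lambda p:((p[0]+.5)/4-.5+240,(p[1]+.5)/4-.5+140)
S=lambda p:((p[0]+.5)/4-.5+250,(p[1]-268+.5)/4-.5+185)
B={'L':[(86,93),(184,86),(88,132),(186,127),(515,354),(439,382),(500,327),(424,354)],
'M':[(293,112),(391,109),(294,153),(393,150),(344,390),(264,416),(331,361),(252,388)],
'R':[(527,80),(625,74),(531,121),(629,115),(159,473),(78,505),(146,444),(65,474)]}
for k,v in B.items():
  P=[tri([('top0',T(v[i])),('scene0',S(v[i+4]))]) for i in range(4)]
  p=np.array([q[0] for q in P]);d=p[0]+p[2]-p[1]-p[3]
  print(k,p.mean(0).round(1),'yaw',np.degrees(np.arctan2(-d[0],d[1])).round(1),p[:,2].round(1),[q[1].max() for q in P])
for z in(12,):
  a=onz('top0',(249.5,145.2),z);b=onz('top0',(401.5,137.2),z);c=onz('scene0',(271,273),z)
  print('line',a.round(1),b.round(1),'yaw',np.degrees(np.arctan2(-(a-b)[0],(a-b)[1])))
c=onz('top0',T((54,238)),12),onz('top0',T((655,208)),12);print('near bolts',c, onz('scene0',S((496,287)),12),onz('scene0',S((20,457)),12))
print('tray',tri([('top0',(465.8,160.2)),('scene0',(206.8,273.9))]),[onz('top0',q,34).round(0)[:2] for q in((432.5,127),(496,124),(501,193),(437.5,196.))])
"
```

```text
L [477.8 122.5  65.2] yaw 2.0 [64.7 66.  64.9 65.1] [np.float64(0.7), np.float64(0.5), np.float64(0.9), np.float64(0.5)]
M [460.7  -7.3  66.1] yaw 0.3 [66.1 67.  66.  65.4] [np.float64(0.8), np.float64(0.2), np.float64(0.9), np.float64(0.7)]
R [ 478.7 -156.2   65.5] yaw 2.4 [66.6 64.9 65.4 65.2] [np.float64(0.0), np.float64(0.1), np.float64(0.4), np.float64(0.2)]
line [551.2 192.1  12. ] [ 563.4 -213.6   12. ] yaw 1.728329712966203
near bolts (array([405.39946343, 182.19347519,  12.        ]), array([ 416.18984383, -211.24679007,   12.        ])) [402.76249716 183.85305212  12.        ] [ 414.50287034 -210.56614731   12.        ]
tray (array([ 496.09716768, -378.36700476,   14.78852088]), array([0.8, 0.8])) [array([ 582., -292.]), array([ 587., -458.]), array([ 403., -456.]), array([ 399., -294.])]
```

```bash
cat >> h.py <<'E'
def go(x,y,z,ydir):
    """shift (cm) and turn (deg) in tool axes, to TCP x,y,z (mm), tool down, tool y at ydir deg"""
    from scipy.spatial.transform import Rotation as R
    s=bot.state(); r=np.array(s['tool_rot']); a=np.radians(ydir); yy=np.array([np.cos(a),np.sin(a),0]); zz=np.array([0,0,-1.])
    t=np.c_[np.cross(yy,zz),yy,zz]
    d=r.T@(np.array([x,y,z])-s['eef_pos'])/10
    print('t',s['time'],'pos',np.round(s['eef_pos'],1),'F',np.round(s['wrist_force'],2),'w',round(s['gripper_width'],1),'| shift',d.round(2),'turn',np.degrees(R.from_matrix(r.T@t).as_rotvec()).round(1))
E
python3 -c "
from h import *
go(415,122,200,92); go(415,122,34,92)"
```

```text
t 0.1 pos [292.8 579.8 247.3] F [ 0.27 -0.49 -0.61] w 85.4 | shift [-31.55 -35.34   4.78] turn [ -0.1  -0.  -28.8]
t 0.1 pos [292.8 579.8 247.3] F [ 0.27 -0.49 -0.61] w 85.4 | shift [-31.56 -35.31  21.38] turn [ -0.1  -0.  -28.8]
```

>>> move_arm(
  moves=[0.5, -3.2, -3.5, 0.5, 0, 0, -3, 0.5, -6.3, -7, 1, 0, 0, -6, 0.5, -9.5, -10.5, 1.5, 0, 0, -9, 0.5, -12.6, -14, 2, 0, 0, -12, 0.5, -15.8, -17.5, 2.4, 0, 0, -15, 0.5, -19, -21, 2.9, 0, 0, -18, 0.5, -22, -24.5, 3.4, 0, 0, -21, 0.5, -25.2, -28, 3.8, 0, 0, -24, 0.5, -28.3, -31.5, 4.3, 0, 0, -27, 0.5, -31.5, -35.3, 4.8, 0, 0, -28.8],
)

```text
time: 0.93
eef_pos: [400.1, 178.0, 205.3]
tool_rot: [[-0.999, -0.038, -0.001], [-0.038, 0.999, -0.001], [0.001, -0.001, -1.0]]
wrist_force: [0.5, 0.8, 1.8]
gripper_width: 42.6
```

```bash
python3 -c "
from h import *
go(415,122,200,92); go(415,122,60,92);go(415,122,34,92)"
```

```text
t 0.9333 pos [400.1 178.  205.3] F [0.51 0.8  1.75] w 42.6 | shift [-1.28 -5.65  0.53] turn [-0.1 -0.1  0.2]
t 0.9333 pos [400.1 178.  205.3] F [0.51 0.8  1.75] w 42.6 | shift [-1.29 -5.63 14.53] turn [-0.1 -0.1  0.2]
t 0.9333 pos [400.1 178.  205.3] F [0.51 0.8  1.75] w 42.6 | shift [-1.3  -5.63 17.13] turn [-0.1 -0.1  0.2]
```

>>> move_arm(
  moves=[0.5, -0.7, -3, 0.5, 0, 0, 0, 0.5, -1.3, -5.6, 0.5, 0, 0, 0, 0.5, -1.3, -5.6, 3, 0, 0, 0, 0.5, -1.3, -5.6, 6, 0, 0, 0, 0.5, -1.3, -5.6, 9, 0, 0, 0, 0.5, -1.3, -5.6, 12, 0, 0, 0, 0.5, -1.3, -5.6, 14.5, 0, 0, 0, 0.5, -1.3, -5.6, 16, 0, 0, 0, 0.5, -1.3, -5.6, 17, 0, 0, 0, 0.5, -1.3, -5.6, 17, 0, 0, 0],
)

```text
time: 1.77
eef_pos: [413.2, 122.2, 33.3]
tool_rot: [[-0.999, -0.037, -0.006], [-0.037, 0.999, -0.002], [0.006, -0.001, -1.0]]
wrist_force: [0.1, -0.8, 0.1]
gripper_width: 42.6
```

```bash
python3 -c "
from h import *
go(415,122,34,92);grab('wrist','w1');grab('scene','s1')
a=cv2.imread('pics/s1.png')[170:270,240:430];a=cv2.resize(a,None,fx=3,fy=3);b=cv2.resize(cv2.imread('pics/w1.png'),(480,300));o=np.zeros((600,570,3),np.uint8);o[:300]=a;o[300:,:480]=b;cv2.imwrite('pics/c2.png',o)"
```

```text
t 1.7667 pos [413.2 122.2  33.3] F [ 0.09 -0.8   0.07] w 42.6 | shift [-0.18 -0.02 -0.07] turn [-0.1 -0.3  0.1]
```

View pics/c2.png

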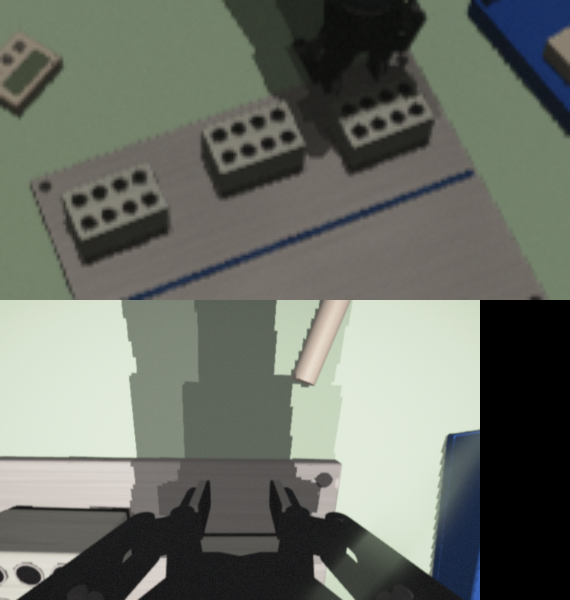

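>>> move_arm(
  moves=[0.5, -1, 0, 0, 0, 0, 0, 0.5, -1.8, 0, 0, 0, 0, 0, 0.5, -2.4, 0, 0, 0, 0, 0, 0.5, -3, 0, 0, 0, 0, 0, 0.5, -3.6, 0, 0, 0, 0, 0, 0.5, -4.2, 0, 0, 0, 0, 0, 0.5, -4.8, 0, 0, 0, 0, 0, 0.5, -5.4, 0, 0, 0, 0, 0, 0.5, -6, 0, 0, 0, 0, 0, 0.5, -6.6, 0, 0, 0, 0, 0],
)

```text
time: 2.7
eef_pos: [481.9, 124.8, 35.6]
tool_rot: [[-0.999, -0.038, -0.001], [-0.038, 0.999, -0.001], [0.001, -0.001, -1.0]]
wrist_force: [-0.4, 0.2, 0.5]
gripper_width: 42.8
```

```bash
python3 -c "
from h import *
go(564,126,34,92);print(bot.state()['moment'])"
```

```text
t 2.7 pos [481.9 124.8  35.6] F [-0.38  0.24  0.55] w 42.8 | shift [-8.21 -0.19  0.16] turn [-0.1 -0.   0.2]
[-0.01093319  0.10772564  0.01836966]
```

>>> move_arm(
  moves=[0.5, -0.6, 0, 0.1, 0, 0, 0, 0.5, -1.2, 0, 0.1, 0, 0, 0, 0.5, -1.8, 0, 0.1, 0, 0, 0, 0.5, -2.4, 0, 0.1, 0, 0, 0, 0.5, -3, 0, 0.1, 0, 0, 0, 0.5, -3.6, 0, 0.1, 0, 0, 0, 0.5, -4.2, 0, 0.1, 0, 0, 0, 0.5, -4.7, 0, 0.1, 0, 0, 0, 0.5, -5.1, 0, 0.1, 0, 0, 0, 0.5, -5.4, 0, 0.1, 0, 0, 0],
)

```text
time: 3.53
eef_pos: [536.7, 126.8, 34.9]
tool_rot: [[-0.999, -0.038, -0.0], [-0.038, 0.999, -0.001], [0.0, -0.001, -1.0]]
wrist_force: [-1.6, -0.3, 6.1]
gripper_width: 43.0
```

```bash
python3 -c "
from h import *
go(564,126,34,92);print(bot.state()['moment']);grab('top','t2');grab('scene','s2')
a=cv2.resize(cv2.imread('pics/t2.png')[70:210,235:415],None,fx=2,fy=2);b=cv2.resize(cv2.imread('pics/s2.png')[170:330,240:430],None,fx=2,fy=2);o=np.zeros((320,750,3),np.uint8);o[:280,:360]=a;o[:,365:745]=b;cv2.imwrite('pics/c3.png',o)"
```

```text
t 3.5333 pos [536.7 126.8  34.9] F [-1.63 -0.34  6.06] w 43.0 | shift [-2.73 -0.19  0.09] turn [-0.1 -0.   0.2]
[-0.0121101   0.14310905  0.02869489]
```

View pics/c3.png

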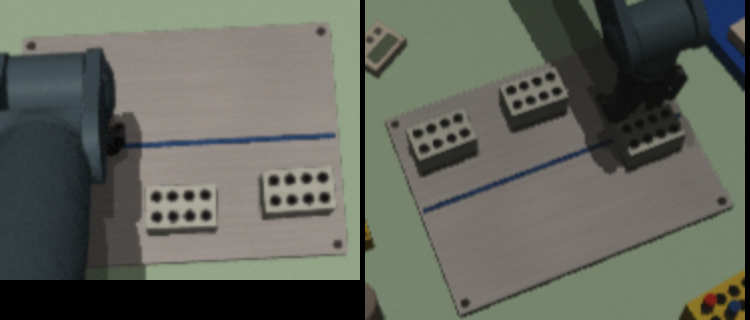

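>>> move_arm(
  moves=[0.5, -0.4, 0, 0, 0, 0, 0, 0.5, -0.8, 0, 0, 0, 0, 0, 0.5, -1.1, 0, 0, 0, 0, 0, 0.5, -1.4, 0, 0, 0, 0, 0, 0.5, -1.7, 0, 0, 0, 0, 0, 0.5, -2, 0, 0, 0, 0, 0, 0.5, -2.3, 0, 0, 0, 0, 0, 0.5, -2.6, 0, 0, 0, 0, 0, 0.5, -2.9, 0, 0, 0, 0, 0, 0.5, -3.2, 0, 0, 0, 0, 0],
)

```text
time: 4.47
eef_pos: [569.0, 128.0, 34.9]
tool_rot: [[-0.999, -0.038, 0.001], [-0.038, 0.999, -0.001], [-0.0, -0.001, -1.0]]
wrist_force: [-0.7, -0.0, 5.0]
gripper_width: 42.5
```

```bash
python3 -c "
from h import *
go(564,126,34,92);print(bot.state()['moment'])
import time
imaging.get_image('wrist')
go(500,126,120,92)
imaging.get_image('wrist')
go(440,-7.3-.5,200,92)"
```

```text
t 4.4667 pos [569.  128.   34.9] F [-0.66 -0.02  5.03] w 42.5 | shift [ 0.51 -0.19  0.09] turn [-0.1  0.   0.2]
[0.04656661 0.10174293 0.01218074]
t 4.5167 pos [569.6 128.   34.9] F [-0.02  0.06  3.37] w 42.8 | shift [ 6.95  0.05 -8.52] turn [-0.1  0.1  0.1]
t 4.5667 pos [569.3 128.   34.9] F [ 0.63 -0.8   3.72] w 43.0 | shift [ 13.41 -13.11 -16.51] turn [-0.1  0.1  0.1]
```

>>> move_arm(
  moves=[0.5, 1.5, 0, 0, 0, 0, 0, 0.5, 3, 0, 0, 0, 0, 0, 0.5, 3.5, 0, -3, 0, 0, 0, 0.5, 4.5, 0, -6.5, 0, 0, 0, 0.5, 6, 0, -9.5, 0, 0, 0, 0.5, 8.5, -3, -9.5, 0, 0, 0, 0.5, 11, -6, -9.5, 0, 0, 0, 0.5, 13.5, -9, -9.5, 0, 0, 0, 0.5, 16, -12, -9.5, 0, 0, 0, 0.5, 17, -13, -9.5, 0, 0, 0],
)

```text
time: 5.4
eef_pos: [401.0, -9.8, 128.4]
tool_rot: [[-0.999, -0.035, -0.002], [-0.035, 0.999, -0.001], [0.002, -0.001, -1.0]]
wrist_force: [-0.9, 1.1, 0.0]
gripper_width: 42.5
```

```bash
python3 -c "
from h import *
imaging.get_image('wrist')
go(404,-8,34,91.5)"
```

```text
t 5.45 pos [400.7 -10.1 128.4] F [ 0.44 -0.14 -1.13] w 43.0 | shift [-0.36  0.22  9.43] turn [-0.1 -0.1  0.5]
```

>>> move_arm(
  moves=[0.5, -0.3, 0.2, 2.5, 0, 0, 0, 0.5, -0.3, 0.2, 5, 0, 0, 0, 0.5, -0.3, 0.2, 7, 0, 0, 0, 0.5, -0.3, 0.2, 8.3, 0, 0, 0, 0.5, -0.3, 0.2, 9, 0, 0, 0, 0.5, -0.3, 0.2, 9.2, 0, 0, 0, 0.5, -0.3, 0.2, 9.2, 0, 0, 0, 0.5, -0.8, 0.2, 9.2, 0, 0, 0, 0.5, -1.3, 0.2, 9.2, 0, 0, 0, 0.5, -1.8, 0.2, 9.2, 0, 0, 0],
)

```text
time: 6.28
eef_pos: [419.9, -7.9, 37.3]
tool_rot: [[-0.999, -0.034, 0.0], [-0.034, 0.999, -0.002], [-0.0, -0.002, -1.0]]
wrist_force: [-2.3, -1.1, -0.0]
gripper_width: 42.7
```

>>> move_arm(
  moves=[0.5, -0.6, 0, 0, 0, 0, 0, 0.5, -1.2, 0, 0, 0, 0, 0, 0.5, -1.8, 0, 0, 0, 0, 0, 0.5, -2.4, 0, 0, 0, 0, 0, 0.5, -3, 0, 0, 0, 0, 0, 0.5, -3.6, 0, 0, 0, 0, 0, 0.5, -4.2, 0, 0, 0, 0, 0, 0.5, -4.8, 0, 0, 0, 0, 0, 0.5, -5.4, 0, 0, 0, 0, 0, 0.5, -6, 0, 0, 0, 0, 0],
)

```text
time: 7.12
eef_pos: [480.4, -5.8, 37.2]
tool_rot: [[-0.999, -0.034, 0.0], [-0.034, 0.999, -0.002], [0.0, -0.002, -1.0]]
wrist_force: [-1.8, 0.4, -0.7]
gripper_width: 42.9
```

```bash
python3 -c "
from h import *
go(567,-4,36,91.5);print(bot.state()['moment'])"
```

```text
t 7.1167 pos [480.4  -5.8  37.2] F [-1.82  0.42 -0.71] w 42.9 | shift [-8.66 -0.12  0.12] turn [-0.1 -0.   0.5]
[-0.05086361  0.19188911  0.01917417]
```

```bash
python3 -c "
from h import *
grab('scene','s3');go(567,-4,36,91.5);grab('top','t3');go(567,-4,36,91.5);print(bot.state()['moment'])
a=cv2.resize(cv2.imread('pics/t3.png')[70:210,235:415],None,fx=2,fy=2);b=cv2.resize(cv2.imread('pics/s3.png')[170:330,240:430],None,fx=2,fy=2);o=np.zeros((320,750,3),np.uint8);o[:280,:360]=a;o[:,365:745]=b;cv2.imwrite('pics/c4.png',np.clip(o*1.4,0,255).astype(np.uint8))"
```

```text
t 7.1667 pos [481.8  -6.   37.7] F [ 1.06 -0.62 -0.03] w 42.6 | shift [-8.52 -0.09  0.19] turn [-0.2  0.1  0.5]
t 7.2167 pos [481.5  -6.1  37.8] F [ 0.52 -0.88  0.07] w 42.6 | shift [-8.55 -0.09  0.2 ] turn [-0.2  0.1  0.5]
[-0.02198567 -0.0028109   0.05331257]
```

View pics/c4.png

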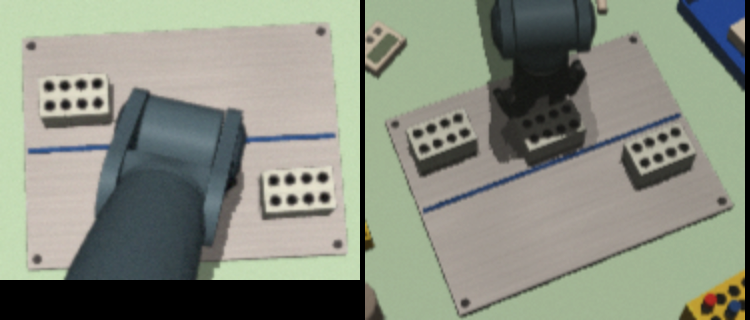

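>>> move_arm(
  moves=[0.5, -0.4, 0, 0, 0, 0, 0, 0.5, -0.8, 0, 0, 0, 0, 0, 0.5, -1.2, 0, 0, 0, 0, 0, 0.5, -1.6, 0, 0, 0, 0, 0, 0.5, -2, 0, 0, 0, 0, 0, 0.5, -2.4, 0, 0, 0, 0, 0, 0.5, -2.8, 0, 0, 0, 0, 0, 0.5, -3.2, 0, 0, 0, 0, 0, 0.5, -3.6, 0, 0, 0, 0, 0, 0.5, -4, 0, 0, 0, 0, 0],
)

```text
time: 8.05
eef_pos: [521.8, -4.7, 37.8]
tool_rot: [[-0.999, -0.034, 0.002], [-0.034, 0.999, -0.003], [-0.002, -0.003, -1.0]]
wrist_force: [-2.3, 0.9, -0.3]
gripper_width: 42.7
```

>>> move_arm(
  moves=[0.5, -0.4, 0, 0, 0, 0, 0, 0.5, -0.8, 0, 0, 0, 0, 0, 0.5, -1.2, 0, 0, 0, 0, 0, 0.5, -1.6, 0, 0, 0, 0, 0, 0.5, -2, 0, 0, 0, 0, 0, 0.5, -2.4, 0, 0, 0, 0, 0, 0.5, -2.8, 0, 0, 0, 0, 0, 0.5, -3.2, 0, 0, 0, 0, 0, 0.5, -3.6, 0, 0, 0, 0, 0, 0.5, -4.3, 0, 0, 0, 0, 0],
)

```text
time: 8.88
eef_pos: [564.8, -3.1, 37.8]
tool_rot: [[-0.999, -0.034, 0.002], [-0.034, 0.999, -0.003], [-0.002, -0.003, -1.0]]
wrist_force: [-1.6, -0.6, -0.6]
gripper_width: 43.0
```

```bash
python3 -c "
from h import *
go(567,-4,36,91.5);print(bot.state()['moment'])
go(420,-157,36,91.5)"
```

```text
t 8.8833 pos [564.8  -3.1  37.8] F [-1.61 -0.59 -0.65] w 43.0 | shift [-0.22 -0.1   0.18] turn [-0.1  0.1  0.5]
[-0.02259064  0.25385016  0.02170759]
t 8.8833 pos [564.8  -3.1  37.8] F [-1.61 -0.59 -0.65] w 43.0 | shift [ 15.   -14.89   0.19] turn [-0.1  0.1  0.5]
```

>>> move_arm(
  moves=[0.5, 1.5, 0, 0, 0, 0, 0, 0.5, 3, 0, 0, 0, 0, 0, 0.5, 3.5, 0, -3, 0, 0, 0, 0.5, 4.5, 0, -6.5, 0, 0, 0, 0.5, 6, -2, -9, 0, 0, 0, 0.5, 8.5, -5, -9, 0, 0, 0, 0.5, 11, -8, -9, 0, 0, 0, 0.5, 13.5, -11, -9, 0, 0, 0, 0.5, 15, -14, -9, 0, 0, 0, 0.5, 15, -14.9, -9, 0, 0, 0],
)

```text
time: 9.72
eef_pos: [419.0, -160.2, 128.9]
tool_rot: [[-1.0, -0.03, 0.004], [-0.03, 1.0, -0.005], [-0.003, -0.005, -1.0]]
wrist_force: [0.3, 0.7, -1.0]
gripper_width: 42.7
```

```bash
python3 -c "
from h import *
go(415,-157,37,92)"
```

```text
t 9.7167 pos [ 419.  -160.2  128.9] F [ 0.33  0.72 -0.99] w 42.7 | shift [0.42 0.38 9.18] turn [-0.3  0.2 -0.3]
```

>>> move_arm(
  moves=[0.5, 0.4, 0.3, 2.5, 0, 0, 0, 0.5, 0.4, 0.3, 5, 0, 0, 0, 0.5, 0.4, 0.3, 7, 0, 0, 0, 0.5, 0.4, 0.3, 8.3, 0, 0, 0, 0.5, 0.4, 0.3, 9, 0, 0, 0, 0.5, 0.4, 0.3, 9.1, 0, 0, 0, 0.5, 0.4, 0.3, 9.1, 0, 0, 0, 0.5, -0.2, 0.3, 9.1, 0, 0, 0, 0.5, -0.8, 0.3, 9.1, 0, 0, 0, 0.5, -1.4, 0.3, 9.1, 0, 0, 0],
)

```text
time: 10.55
eef_pos: [434.8, -157.8, 39.0]
tool_rot: [[-1.0, -0.03, 0.006], [-0.03, 1.0, -0.006], [-0.006, -0.007, -1.0]]
wrist_force: [0.3, 0.4, -0.0]
gripper_width: 42.7
```

>>> move_arm(
  moves=[0.5, -0.6, 0, 0, 0, 0, 0, 0.5, -1.2, 0, 0, 0, 0, 0, 0.5, -1.8, 0, 0, 0, 0, 0, 0.5, -2.4, 0, 0, 0, 0, 0, 0.5, -3, 0, 0, 0, 0, 0, 0.5, -3.6, 0, 0, 0, 0, 0, 0.5, -4.2, 0, 0, 0, 0, 0, 0.5, -4.8, 0, 0, 0, 0, 0, 0.5, -5.4, 0, 0, 0, 0, 0, 0.5, -6, 0, 0, 0, 0, 0],
)

```text
time: 11.38
eef_pos: [495.2, -155.8, 39.2]
tool_rot: [[-1.0, -0.03, 0.005], [-0.03, 1.0, -0.006], [-0.005, -0.006, -1.0]]
wrist_force: [-2.1, 0.2, 1.1]
gripper_width: 43.0
```

```bash
python3 -c "
from h import *
go(572,-152,37,92);print(bot.state()['moment'])"
```

```text
t 11.3833 pos [ 495.2 -155.8   39.2] F [-2.1   0.17  1.11] w 43.0 | shift [-7.69  0.15  0.25] turn [-0.4  0.3 -0.3]
[-0.00542991  0.24464704 -0.01830951]
```

>>> move_arm(
  moves=[0.5, -0.4, 0, 0.1, 0, 0, 0, 0.5, -0.8, 0, 0.1, 0, 0, 0, 0.5, -1.2, 0, 0.1, 0, 0, 0, 0.5, -1.6, 0, 0.1, 0, 0, 0, 0.5, -2, 0, 0.1, 0, 0, 0, 0.5, -2.4, 0, 0.1, 0, 0, 0, 0.5, -2.8, 0, 0.1, 0, 0, 0, 0.5, -3.2, 0, 0.1, 0, 0, 0, 0.5, -3.6, 0, 0.1, 0, 0, 0, 0.5, -4, 0, 0.1, 0, 0, 0],
)

```text
time: 12.22
eef_pos: [535.5, -154.6, 38.3]
tool_rot: [[-1.0, -0.03, 0.005], [-0.03, 1.0, -0.006], [-0.005, -0.006, -1.0]]
wrist_force: [-1.0, 0.1, 0.7]
gripper_width: 42.3
```

>>> move_arm(
  moves=[0.5, -0.4, 0, 0, 0, 0, 0, 0.5, -0.8, 0, 0, 0, 0, 0, 0.5, -1.2, 0, 0, 0, 0, 0, 0.5, -1.6, 0, 0, 0, 0, 0, 0.5, -2, 0, 0, 0, 0, 0, 0.5, -2.4, 0, 0, 0, 0, 0, 0.5, -2.8, 0, 0, 0, 0, 0, 0.5, -3.2, 0, 0, 0, 0, 0, 0.5, -3.6, 0, 0, 0, 0, 0, 0.5, -4, 0, 0, 0, 0, 0],
)

```text
time: 13.05
eef_pos: [575.7, -153.3, 38.3]
tool_rot: [[-1.0, -0.03, 0.005], [-0.03, 1.0, -0.006], [-0.005, -0.006, -1.0]]
wrist_force: [-0.9, 0.3, -0.6]
gripper_width: 42.5
```

```bash
python3 -c "
from h import *
go(572,-152,37,92);print(bot.state()['moment'])"
```

```text
t 13.05 pos [ 575.7 -153.3   38.3] F [-0.87  0.34 -0.57] w 42.5 | shift [0.37 0.14 0.13] turn [-0.4  0.3 -0.3]
[-0.04365273  0.2601881   0.07311579]
```

>>> move_arm(
  moves=[0.5, -0.1, 0, 0, 0, 0, 0, 0.5, -0.2, 0, 0, 0, 0, 0, 0.5, -0.3, 0, 0, 0, 0, 0, 0.5, -0.4, 0, 0, 0, 0, 0, 0.5, -0.5, 0, 0, 0, 0, 0, 0.5, -0.6, 0, 0, 0, 0, 0, 0.5, -0.7, 0, 0, 0, 0, 0, 0.5, -0.8, 0, 0, 0, 0, 0, 0.5, -0.9, 0, 0, 0, 0, 0, 0.5, -1, 0, 0, 0, 0, 0],
)

```text
time: 13.88
eef_pos: [585.9, -153.0, 38.4]
tool_rot: [[-1.0, -0.03, 0.005], [-0.03, 1.0, -0.006], [-0.005, -0.006, -1.0]]
wrist_force: [-1.1, 0.4, 1.9]
gripper_width: 42.4
```

```bash
python3 -c "
from h import *
for i in range(4):
  go(572,-152,37,92);print(np.round(bot.state()['moment'],3), np.round(bot.state()['tau'],2));imaging.get_image('wrist')"
```

```text
t 13.8833 pos [ 585.9 -153.    38.4] F [-1.13  0.39  1.94] w 42.4 | shift [1.38 0.14 0.14] turn [-0.4  0.3 -0.3]
[-0.05   0.31   0.015] [ 2.600e-01 -4.263e+01 -2.628e+01  1.600e-01 -4.000e-01 -1.000e-02]
t 13.9333 pos [ 586.  -153.    38.5] F [-0.75 -1.09  0.09] w 42.7 | shift [1.4  0.15 0.14] turn [-0.4  0.3 -0.3]
[-0.006  0.15   0.008] [ 2.100e-01 -4.309e+01 -2.635e+01  9.000e-02 -2.400e-01  1.000e-02]
t 13.9833 pos [ 586.  -153.    38.4] F [-0.17  0.04  0.15] w 42.9 | shift [1.4  0.14 0.14] turn [-0.4  0.3 -0.3]
[-0.016  0.093 -0.047] [ 1.400e-01 -4.264e+01 -2.610e+01  6.000e-02 -1.700e-01  1.000e-02]
t 14.0333 pos [ 586.  -153.    38.4] F [-0.91  0.47 -0.09] w 42.1 | shift [1.4  0.14 0.14] turn [-0.4  0.3 -0.3]
[-0.019  0.122  0.067] [ 1.100e-01 -4.274e+01 -2.606e+01  4.000e-02 -1.300e-01  0.000e+00]
```

```bash
python3 -c "
from h import *
go(552,-4,38.5,91.7)"
```

```text
t 14.0833 pos [ 586.  -153.    38.5] F [-0.74  0.18 -0.75] w 42.5 | shift [ 2.95 15.   -0.11] turn [-0.4  0.3  0. ]
```

>>> move_arm(
  moves=[0.5, 1.7, 0, 0, 0, 0, 0, 0.5, 3.4, 0, 0, 0, 0, 0, 0.5, 3.8, 2, 0, 0, 0, 0, 0.5, 3.8, 5, 0, 0, 0, 0, 0.5, 3.8, 8, 0, 0, 0, 0, 0.5, 3.8, 11, 0, 0, 0, 0, 0.5, 3.8, 14, 0, 0, 0, 0, 0.5, 3.8, 15, 0, 0, 0, 0, 0.5, 3.8, 15, 0, 0, 0, 0, 0.5, 3.8, 15, 0, 0, 0, 0],
)

```text
time: 14.92
eef_pos: [543.9, -4.4, 37.5]
tool_rot: [[-0.999, -0.031, 0.007], [-0.031, 0.999, -0.007], [-0.006, -0.007, -1.0]]
wrist_force: [0.2, 0.3, -0.4]
gripper_width: 42.7
```

```bash
python3 -c "
from h import *
for i in range(3):
  go(562,-4,38.5,91.7);print(np.round(bot.state()['moment'],3), np.round(bot.state()['tau'],2));imaging.get_image('wrist')"
```

```text
t 14.9167 pos [543.9  -4.4  37.5] F [ 0.22  0.26 -0.36] w 42.7 | shift [-1.81 -0.02 -0.09] turn [-0.4  0.4  0.1]
[-0.008  0.01  -0.04 ] [ 1.180e+00 -3.713e+01 -2.442e+01  4.000e-02  1.000e-02  2.000e-02]
t 14.9667 pos [544.   -5.1  37.5] F [ 0.09  0.   -0.08] w 43.0 | shift [-1.81  0.05 -0.09] turn [-0.4  0.4  0. ]
[0.017 0.023 0.007] [ 9.000e-01 -3.713e+01 -2.454e+01  2.000e-02 -0.000e+00  0.000e+00]
t 15.0167 pos [544.   -5.4  37.5] F [-0.82 -0.76 -0.1 ] w 42.9 | shift [-1.81  0.09 -0.09] turn [-0.4  0.4 -0. ]
[-0.048  0.001 -0.01 ] [ 6.400e-01 -3.714e+01 -2.465e+01  1.000e-02 -1.000e-02 -0.000e+00]
```

>>> move_arm(
  moves=[0.5, -0.8, 0, 0, 0, 0, 0, 0.5, -1.5, 0, 0, 0, 0, 0, 0.5, -2, 0, 0, 0, 0, 0, 0.5, -2.3, 0, 0, 0, 0, 0, 0.5, -2.5, 0, 0, 0, 0, 0, 0.5, -2.7, 0, 0, 0, 0, 0, 0.5, -2.9, 0, 0, 0, 0, 0, 0.5, -3, 0, 0, 0, 0, 0, 0.5, -3.1, 0, 0, 0, 0, 0, 0.5, -3.2, 0, 0, 0, 0, 0],
)

```text
time: 15.9
eef_pos: [575.7, -4.5, 37.5]
tool_rot: [[-1.0, -0.029, 0.006], [-0.029, 1.0, -0.006], [-0.006, -0.006, -1.0]]
wrist_force: [-2.4, -1.0, -1.2]
gripper_width: 42.6
```

```bash
python3 -c "
from h import *
for i in range(3):
  go(545,128,38.5,92);print(np.round(bot.state()['moment'],3), np.round(bot.state()['tau'],2));imaging.get_image('wrist')"
```

```text
t 15.9 pos [575.7  -4.5  37.5] F [-2.43 -1.01 -1.16] w 42.6 | shift [ 2.68 13.33 -0.21] turn [-0.4  0.3 -0.4]
[-0.03   0.271 -0.026] [-1.000e-02 -4.067e+01 -2.643e+01  6.000e-02 -4.100e-01  0.000e+00]
t 15.95 pos [575.9  -4.6  37.6] F [-2.02  0.38 -0.38] w 42.4 | shift [ 2.71 13.34 -0.2 ] turn [-0.4  0.3 -0.4]
[0.039 0.194 0.04 ] [ 3.000e-02 -4.051e+01 -2.608e+01  3.000e-02 -3.200e-01  1.000e-02]
t 16.0 pos [575.9  -4.6  37.6] F [-1.71  0.59 -0.91] w 42.5 | shift [ 2.71 13.34 -0.2 ] turn [-0.4  0.4 -0.4]
[0.001 0.226 0.003] [-5.000e-02 -4.064e+01 -2.637e+01  3.000e-02 -3.000e-01  1.000e-02]
```

>>> move_arm(
  moves=[0.5, 1.7, 0, 0, 0, 0, 0, 0.5, 3.2, 0, 0, 0, 0, 0, 0.5, 3.2, 2, 0, 0, 0, 0, 0.5, 3.2, 5, 0, 0, 0, 0, 0.5, 3.2, 8, 0, 0, 0, 0, 0.5, 3.2, 11, 0, 0, 0, 0, 0.5, 3.2, 13, 0, 0, 0, 0, 0.5, 3.2, 13.2, 0, 0, 0, 0, 0.5, 3.2, 13.2, 0, 0, 0, 0, 0.5, 3.2, 13.2, 0, 0, 0, 0],
)

```text
time: 16.88
eef_pos: [540.5, 126.1, 36.8]
tool_rot: [[-1.0, -0.029, 0.007], [-0.029, 1.0, -0.007], [-0.007, -0.007, -1.0]]
wrist_force: [-0.2, -0.2, 0.4]
gripper_width: 43.0
```

```bash
python3 -c "
from h import *
for i in range(3):
  go(562,128,38.5,92);print(np.round(bot.state()['moment'],3), np.round(bot.state()['tau'],2));imaging.get_image('wrist')"
```

```text
t 16.8833 pos [540.5 126.1  36.8] F [-0.16 -0.15  0.42] w 43.0 | shift [-2.15  0.13 -0.16] turn [-0.4  0.4 -0.4]
[-0.039 -0.017  0.041] [ 8.400e-01 -3.820e+01 -2.495e+01  1.000e-02 -2.000e-02  0.000e+00]
t 16.9333 pos [540.5 125.7  36.7] F [0.3  0.13 0.57] w 42.5 | shift [-2.16  0.17 -0.17] turn [-0.4  0.4 -0.4]
[-0.029 -0.033  0.045] [ 6.200e-01 -3.820e+01 -2.495e+01  0.000e+00 -2.000e-02 -0.000e+00]
t 16.9833 pos [540.5 125.4  36.7] F [ 0.15  0.51 -0.46] w 42.6 | shift [-2.16  0.19 -0.17] turn [-0.4  0.4 -0.4]
[ 0.006 -0.02   0.04 ] [ 4.300e-01 -3.820e+01 -2.496e+01 -0.000e+00 -2.000e-02 -0.000e+00]
```

>>> move_arm(
  moves=[0.5, -0.8, 0.1, -0.1, 0, 0, 0, 0.5, -1.6, 0.1, -0.1, 0, 0, 0, 0.5, -2.3, 0.1, -0.1, 0, 0, 0, 0.5, -2.7, 0.1, -0.1, 0, 0, 0, 0.5, -3, 0.1, -0.1, 0, 0, 0, 0.5, -3.2, 0.1, -0.1, 0, 0, 0, 0.5, -3.4, 0.1, -0.1, 0, 0, 0, 0.5, -3.5, 0.1, -0.1, 0, 0, 0, 0.5, -3.6, 0.1, -0.1, 0, 0, 0, 0.5, -3.7, 0.1, -0.1, 0, 0, 0],
)

```text
time: 17.87
eef_pos: [577.1, 127.5, 37.7]
tool_rot: [[-1.0, -0.027, 0.006], [-0.027, 1.0, -0.006], [-0.006, -0.007, -1.0]]
wrist_force: [-0.2, -0.4, -0.9]
gripper_width: 42.8
```

```bash
python3 -c "
from h import *
for i in range(3):
  go(545,128,38.5,92);print(np.round(bot.state()['moment'],3), np.round(bot.state()['tau'],2));imaging.get_image('wrist')"
```

```text
t 17.8667 pos [577.1 127.5  37.7] F [-0.2  -0.38 -0.93] w 42.8 | shift [ 3.21  0.14 -0.1 ] turn [-0.4  0.3 -0.4]
[0.013 0.089 0.021] [-1.000e-01 -4.194e+01 -2.609e+01 -2.000e-02 -1.700e-01  0.000e+00]
t 17.9167 pos [577.4 127.5  37.8] F [ 0.3   0.19 -0.51] w 42.5 | shift [ 3.24  0.14 -0.09] turn [-0.4  0.4 -0.4]
[0.028 0.087 0.015] [ 9.000e-02 -4.158e+01 -2.559e+01 -1.000e-02 -8.000e-02  0.000e+00]
t 17.9667 pos [577.3 127.4  37.8] F [-0.45 -0.25  0.49] w 42.5 | shift [ 3.23  0.14 -0.09] turn [-0.4  0.4 -0.4]
[ 0.016  0.045 -0.038] [-6.000e-02 -4.162e+01 -2.588e+01 -1.000e-02 -9.000e-02  0.000e+00]
```

>>> move_arm(
  moves=[0.5, 1.5, 0, 0, 0, 0, 0, 0.5, 3, 0, 0, 0, 0, 0, 0.6, 3, 0, -3, 0, 0, 5, 0.8, 3, 0, -6.5, 0, 0, 11, 1, 3, 0, -10, 0, 0, 18, 1, 4, -1, -13, 0, 0, 25, 1, 5, -2, -16, 0, 0, 32, 1, 6, -3, -19, 0, 0, 39, 1, 7, -4, -20, 0, 0, 46, 1, 8, -5, -20, 0, 0, 53],
)

```text
time: 18.85
eef_pos: [499.0, 76.1, 242.1]
tool_rot: [[-0.619, 0.785, 0.015], [0.785, 0.619, -0.007], [-0.015, 0.008, -1.0]]
wrist_force: [-0.4, -0.5, -0.1]
gripper_width: 85.3
```

```bash
python3 -c "
from h import *
go(610,90,240,2)"
```

```text
t 18.85 pos [499.   76.1 242.1] F [-0.38 -0.47 -0.11] w 85.3 | shift [-5.78  9.58  0.37] turn [ 0.7  0.7 36.2]
```

>>> move_arm(
  moves=[1, -1, 1.5, 0, 0, 0, 6, 1, -2, 3, 0, 0, 0, 12, 1, -3, 5, 0, 0.3, 0.3, 18, 1, -4, 7, 0, 0.5, 0.5, 24, 1, -5, 9, 0, 0.7, 0.7, 30, 1, -5.8, 9.6, 0.3, 0.7, 0.7, 36, 1, -5.8, 9.6, 0.3, 0.7, 0.7, 36.2, 1, -5.8, 9.6, 0.3, 0.7, 0.7, 36.2, 1, -5.8, 9.6, 0.3, 0.7, 0.7, 36.2, 1, -5.8, 9.6, 0.3, 0.7, 0.7, 36.2],
)

```text
time: 19.68
eef_pos: [609.6, 90.0, 240.9]
tool_rot: [[-0.037, 0.999, -0.0], [0.999, 0.037, 0.0], [0.0, -0.0, -1.0]]
wrist_force: [1.1, 0.2, 0.5]
gripper_width: 85.4
```

```bash
python3 -c "
from h import *
go(616,130,240,2)
grab('wrist','w5');grab('scene','s5')
a=cv2.resize(cv2.imread('pics/s5.png')[200:330,250:430],None,fx=4,fy=4,interpolation=2)[:,:720];b=cv2.imread('pics/w5.png');cv2.imwrite('pics/c5s.png',np.clip(a*1.4,0,255).astype(np.uint8))"
```

```text
t 19.6833 pos [609.6  90.  240.9] F [1.14 0.22 0.49] w 85.4 | shift [3.97 0.78 0.09] turn [-0.  -0.   0.1]
```

View pics/w5.png

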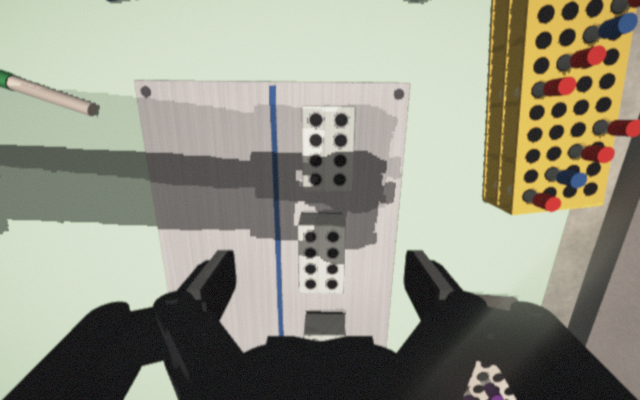

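View pics/c5s.png

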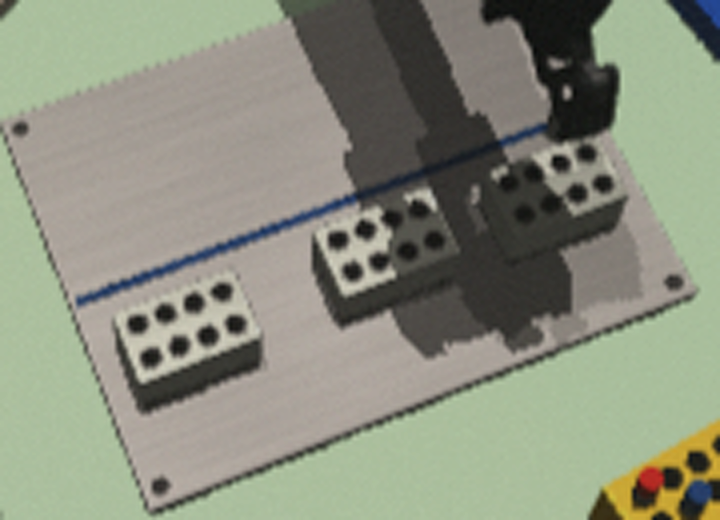

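```bash
python3 -c "
from h import *
S=lambda p:((p[0]+.5)/4-.5+250,(p[1]+.5)/4-.5+200)
B={'L':[(316,120),(341,120),(315,180),(340,180),(587,153),(604,183),(509,183),(525,214)],
'M':[(310,237),(333,237),(311,284),(332,284),(418,209),(434,240),(338,239),(352,271)]}
for k,v in B.items():
  P=[tri([('w5',v[i]),('s5',S(v[i+4]))]) for i in range(4)]
  p=np.array([q[0] for q in P]);d=p[0]+p[1]-p[2]-p[3]
  q=np.array([onz('w5',v[i],62) for i in range(4)]).mean(0)
  print(k,p.mean(0).round(1),'yaw',np.degrees(np.arctan2(-d[0],d[1])).round(1),p[:,2].round(1),[q[1].max() for q in P],'w@62',q.round(1),'s@62',np.array([onz('s5',S(u),62) for u in v[4:]]).mean(0).round(1))
print('R',np.array([onz('s5',S(u),62) for u in((138,324),(221,291),(151,358),(236,324))]).mean(0).round(1))
print('line',[onz('w5',u,12).round(1) for u in((272,90),(281,330))])
go(617,130,135,2);go(617,130,45,2)
"
```

```text
L [617.4 129.2  65.2] yaw 1.7 [65.6 65.3 64.6 65.1] [np.float64(0.2), np.float64(0.0), np.float64(0.2), np.float64(0.3)] w@62 [617.5 128.9  62. ] s@62 [616.1 130.1  62. ]
M [615.   -0.   63.6] yaw 1.9 [63.2 63.9 64.  63.2] [np.float64(0.5), np.float64(0.7), np.float64(1.1), np.float64(1.1)] w@62 [ 6.158e+02 -4.000e-01  6.200e+01] s@62 [613.6  -0.   62. ]
R [ 623.7 -151.1   62. ]
line [array([551.1, 191. ,  12. ]), array([ 561.4, -143. ,   12. ])]
t 19.7833 pos [609.8  90.  241.1] F [ 0.29 -0.29 -0.52] w 85.6 | shift [ 3.97  0.86 10.61] turn [ 0.  -0.   0.1]
t 19.7833 pos [609.8  90.  241.1] F [ 0.29 -0.29 -0.52] w 85.6 | shift [ 3.97  0.86 19.61] turn [ 0.  -0.   0.1]
```

>>> move_arm(
  moves=[1, 2, 0.4, 0, 0, 0, 0, 1, 3.9, 0.8, 0, 0, 0, 0, 1, 3.9, 0.8, 3, 0, 0, 0, 1, 3.9, 0.8, 6.5, 0, 0, 0, 1, 3.9, 0.8, 10, 0, 0, 0, 1, 3.9, 0.8, 13.5, 0, 0, 0, 1, 3.9, 0.8, 16.5, 0, 0, 0, 1, 3.9, 0.8, 18.5, 0, 0, 0, 1, 3.9, 0.8, 19.4, 0, 0, 0, 1, 3.9, 0.8, 19.4, 0, 0, 0],
  force=60,
)

```text
time: 20.62
eef_pos: [614.5, 129.2, 44.8]
tool_rot: [[-0.037, 0.999, -0.004], [0.999, 0.037, -0.0], [0.0, -0.004, -1.0]]
wrist_force: [-0.3, -0.2, 0.5]
gripper_width: 85.3
```

```bash
python3 -c "
from h import *
imaging.get_image('wrist')
go(617.2,129.3,47,2)"
```

```text
t 20.6667 pos [616.  129.3  46.9] F [ 0.13 -0.28  0.75] w 85.6 | shift [-0.01  0.12 -0.01] turn [-0.  -0.   0.1]
```

Close, then check before lifting.

>>> move_arm(
  moves=[0.8, 0, 0.1, 0, 0, 0, 0, 0.7, 0, 0.1, 0, 0, 0, 0, 0.65, 0, 0.1, 0, 0, 0, 0, 0.5, 0, 0.1, 0, 0, 0, 0, 0.4, 0, 0.1, 0, 0, 0, 0, 0.3, 0, 0.1, 0, 0, 0, 0, 0.3, 0, 0.1, 0, 0, 0, 0, 0.3, 0, 0.1, 0, 0, 0, 0, 0.3, 0, 0.1, 0, 0, 0, 0, 0.3, 0, 0.1, 0, 0, 0, 0],
  force=60,
)

```text
time: 21.5
eef_pos: [618.7, 129.4, 49.2]
tool_rot: [[-0.037, 0.999, 0.003], [0.999, 0.037, 0.0], [0.0, 0.003, -1.0]]
wrist_force: [-1.3, -0.5, 6.6]
gripper_width: 54.1
```

```bash
python3 -c "
from h import *
go(617,129.3,200,2);go(495,-375,200,2)"
```

```text
t 21.5 pos [618.7 129.4  49.2] F [-1.32 -0.54  6.56] w 54.1 | shift [ -0.    -0.13 -15.08] turn [ 0.2 -0.   0.1]
t 21.5 pos [618.7 129.4  49.2] F [-1.32 -0.54  6.56] w 54.1 | shift [-49.95 -14.17 -15.12] turn [ 0.2 -0.   0.1]
```

>>> move_arm(
  moves=[0.3, 0, 0, -0.5, 0, 0, 0, 0.3, 0, 0, -1.5, 0, 0, 0, 0.3, 0, 0, -3, 0, 0, 0, 0.3, 0, 0, -5, 0, 0, 0, 0.3, 0, 0, -7, 0, 0, 0, 0.3, 0, 0, -9, 0, 0, 0, 0.3, 0, 0, -11, 0, 0, 0, 0.3, 0, 0, -11.5, 0, 0, 0, 0.3, 0, 0, -11.5, 0, 0, 0, 0.3, 0, 0, -11.5, 0, 0, 0],
)

```text
time: 22.33
eef_pos: [617.6, 129.4, 163.5]
tool_rot: [[-0.037, 0.999, 0.002], [0.999, 0.037, 0.0], [0.0, 0.002, -1.0]]
wrist_force: [-0.7, 0.1, -9.5]
gripper_width: 54.0
```

```bash
python3 -c "
from h import *
grab('scene','s6');go(494,-375,165,2)
a=cv2.resize(cv2.imread('pics/s6.png')[150:330,240:440],None,fx=3,fy=3);cv2.imwrite('pics/c6.png',np.clip(a*1.5,0,255).astype(np.uint8))"
```

```text
t 22.3833 pos [617.1 129.3 162.5] F [-0.01  0.01 -8.15] w 54.0 | shift [-49.95 -14.15  -0.25] turn [-0.  -0.   0.1]
```

View pics/c6.png

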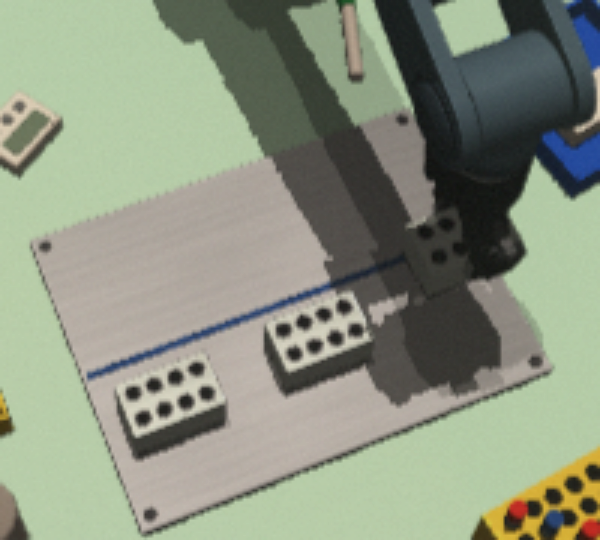

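>>> move_arm(
  moves=[0.3, -1, -0.3, -0.2, 0, 0, 0, 0.3, -3, -0.8, -0.2, 0, 0, 0, 0.3, -6, -1.7, -0.2, 0, 0, 0, 0.3, -9, -2.5, -0.2, 0, 0, 0, 0.3, -12, -3.4, -0.2, 0, 0, 0, 0.3, -15, -4.2, -0.2, 0, 0, 0, 0.3, -18, -5.1, -0.2, 0, 0, 0, 0.3, -21, -6, -0.2, 0, 0, 0, 0.3, -24, -6.8, -0.2, 0, 0, 0, 0.3, -26, -7.4, -0.2, 0, 0, 0],
)

```text
time: 23.22
eef_pos: [550.7, -136.0, 163.1]
tool_rot: [[-0.035, 0.999, -0.003], [0.999, 0.035, -0.0], [-0.0, -0.003, -1.0]]
wrist_force: [0.3, 0.9, -7.8]
gripper_width: 53.9
```

```bash
python3 -c "
from h import *
go(494,-375,165,2)"
```

```text
t 23.2167 pos [ 550.7 -136.   163.1] F [ 0.26  0.92 -7.81] w 53.9 | shift [-23.68  -6.5   -0.16] turn [-0.2  0.   0. ]
```

>>> move_arm(
  moves=[0.3, -3, -0.8, 0, 0, 0, 0, 0.3, -6, -1.6, 0, 0, 0, 0, 0.3, -9, -2.5, 0, 0, 0, 0, 0.3, -12, -3.3, 0, 0, 0, 0, 0.3, -15, -4.1, 0, 0, 0, 0, 0.3, -18, -5, 0, 0, 0, 0, 0.3, -21, -5.8, 0, 0, 0, 0, 0.3, -23, -6.3, 0, 0, 0, 0, 0.3, -23.7, -6.5, 0, 0, 0, 0, 0.3, -23.7, -6.5, 0, 0, 0, 0],
)

```text
time: 24.05
eef_pos: [492.3, -376.8, 162.0]
tool_rot: [[-0.032, 0.999, -0.005], [0.999, 0.032, 0.001], [0.001, -0.005, -1.0]]
wrist_force: [-0.0, -0.4, -8.5]
gripper_width: 53.5
```

```bash
python3 -c "
from h import *
grab('wrist','w7');go(494,-375,46,2)"
```

```text
t 24.1 pos [ 492.9 -375.3  162. ] F [-0.27  0.72 -6.87] w 54.2 | shift [-0.    0.17 11.6 ] turn [-0.3 -0.1 -0.1]
```

View pics/w7.png

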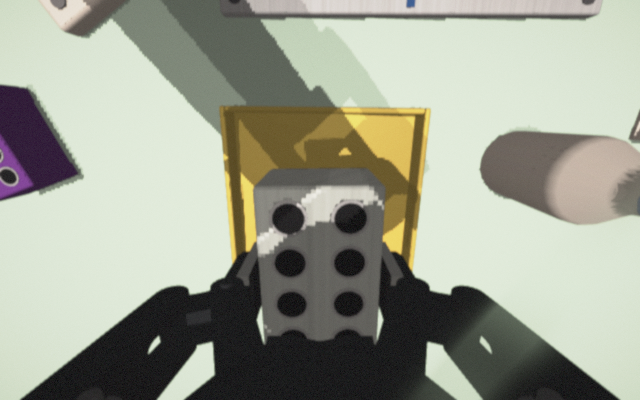

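>>> move_arm(
  moves=[0.3, 0, 0.1, 2, 0, 0, 0, 0.3, 0, 0.1, 4, 0, 0, 0, 0.3, 0, 0.1, 6, 0, 0, 0, 0.3, 0, 0.1, 8, 0, 0, 0, 0.3, 0, 0.1, 9.3, 0, 0, 0, 0.3, 0, 0.1, 10.2, 0, 0, 0, 0.3, 0, 0.1, 10.8, 0, 0, 0, 0.3, 0, 0.1, 11.2, 0, 0, 0, 0.3, 0, 0.1, 11.4, 0, 0, 0, 0.3, 0, 0.1, 11.5, 0, 0, 0],
)

```text
time: 24.93
eef_pos: [493.8, -375.4, 47.6]
tool_rot: [[-0.033, 0.999, -0.004], [0.999, 0.033, 0.001], [0.001, -0.004, -1.0]]
wrist_force: [0.4, -0.9, -8.0]
gripper_width: 54.3
```

>>> move_arm(
  moves=[0.3, 0, 0, 0.1, 0, 0, 0, 0.3, 0, 0, 0.1, 0, 0, 0, 0.3, 0, 0, 0.1, 0, 0, 0, 0.3, 0, 0, 0.2, 0, 0, 0, 0.3, 0, 0, 0.2, 0, 0, 0, 0.3, 0, 0, 0.2, 0, 0, 0, 0.3, 0, 0, 0.3, 0, 0, 0, 0.3, 0, 0, 0.3, 0, 0, 0, 0.3, 0, 0, 0.3, 0, 0, 0, 0.3, 0, 0, 0.3, 0, 0, 0],
)

```text
time: 25.77
eef_pos: [493.8, -375.4, 44.6]
tool_rot: [[-0.033, 0.999, -0.004], [0.999, 0.033, 0.001], [0.001, -0.004, -1.0]]
wrist_force: [0.0, 0.5, -8.0]
gripper_width: 53.9
```

>>> move_arm(
  moves=[0.3, 0, 0, 0.1, 0, 0, 0, 0.3, 0, 0, 0.1, 0, 0, 0, 0.3, 0, 0, 0.1, 0, 0, 0, 0.3, 0, 0, 0.2, 0, 0, 0, 0.3, 0, 0, 0.2, 0, 0, 0, 0.3, 0, 0, 0.2, 0, 0, 0, 0.3, 0, 0, 0.3, 0, 0, 0, 0.3, 0, 0, 0.3, 0, 0, 0, 0.3, 0, 0, 0.3, 0, 0, 0, 0.3, 0, 0, 0.3, 0, 0, 0],
)

```text
time: 26.6
eef_pos: [494.2, -375.9, 42.4]
tool_rot: [[-0.033, 0.999, -0.003], [0.999, 0.033, 0.0], [0.0, -0.003, -1.0]]
wrist_force: [-0.5, 0.6, 1.3]
gripper_width: 54.0
```

>>> move_arm(
  moves=[0.65, 0, 0, 0, 0, 0, 0, 0.7, 0, 0, 0, 0, 0, 0, 0.8, 0, 0, 0, 0, 0, 0, 0.9, 0, 0, 0, 0, 0, 0, 1, 0, 0, 0, 0, 0, 0, 1, 0, 0, 0, 0, 0, 0, 1, 0, 0, -1, 0, 0, 0, 1, 0, 0, -3, 0, 0, 0, 1, 0, 0, -6, 0, 0, 0, 1, 0, 0, -9.5, 0, 0, 0],
)

```text
time: 27.43
eef_pos: [493.5, -374.8, 137.2]
tool_rot: [[-0.033, 0.999, -0.005], [0.999, 0.033, 0.003], [0.003, -0.005, -1.0]]
wrist_force: [1.1, -0.0, -0.4]
gripper_width: 85.6
```

>>> move_arm(
  moves=[1, 0, 0, -3, 0, 0, 0, 1, 0, 0, -6, 0, 0, 0, 1, 0, -3, -8, 0, 0, 0, 1, 0, -6, -8, 0, 0, 0, 1, 0, -9, -8, 0, 0, 0, 1, 0, -11, -8, 0, 0, 0, 1, 0, -11, -8, 0, 0, 0, 1, 0, -11, -8, 0, 0, 0, 1, 0, -11, -8, 0, 0, 0, 1, 0, -11, -8, 0, 0, 0],
)

```text
time: 28.27
eef_pos: [384.8, -378.8, 218.1]
tool_rot: [[-0.034, 0.999, -0.005], [0.999, 0.034, 0.002], [0.003, -0.005, -1.0]]
wrist_force: [-0.0, -0.3, -0.3]
gripper_width: 85.4
```

```bash
python3 -c "
from h import *
grab('scene','s8');go(494,-375,46,2)
a=cv2.resize(cv2.imread('pics/s8.png')[150:330,160:430],None,fx=2.9,fy=2.9,interpolation=2);cv2.imwrite('pics/c8.png',np.clip(a*1.4,0,255).astype(np.uint8))"
```

```text
t 28.3167 pos [ 384.8 -378.7  218. ] F [-0.4  -0.55  0.24] w 85.4 | shift [-0.05 11.01 17.14] turn [-0.3 -0.2 -0. ]
```

View pics/c8.png

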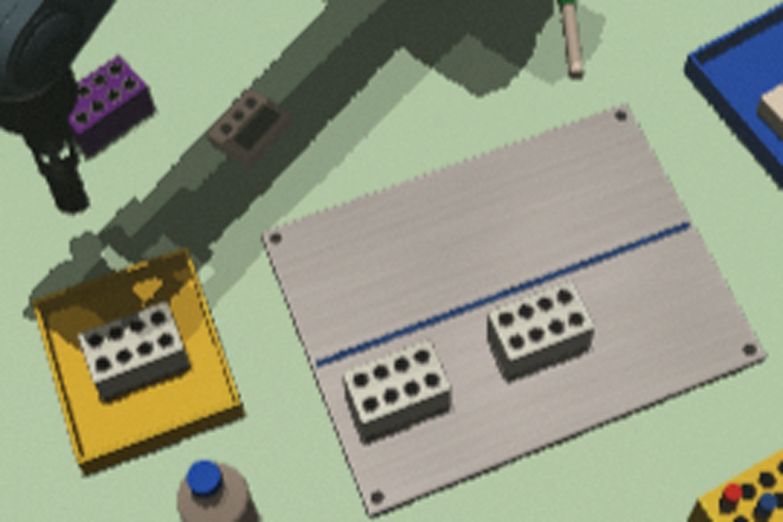

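```bash
python3 -c "
from h import *
print(np.abs(bot.state()['joint_vel']).max());print(bot.job_done())"
```

```text
0.0033195348667780728
the job is handed in; nothing more can be done
None
```

I slid all three blocks across the line, picked the left one as the worn block, set it in the yellow tray and handed the job in at about 28 s.

- **Which block drags least:** I pushed each block low from the near side, then checked each again with a slow creeping push. The left block read about 0.2–0.7 N, with a wrist torque of about 0.17 N m and two odd higher readings noted below. The middle block read about 1.6–2.4 N and the right one about 0.9–2.1 N, both with a torque of about 0.4 N m.
- **Placing:** Before the lift, the left and middle blocks measured about 64 and 58 mm past the line. The right block came out at about 62 mm past it, from one view and an assumed height. I lowered the left block until the wrist force showed it resting on the tray floor (TCP at 42.4 mm), then opened the fingers and withdrew.
- **Last picture:** The worn block stands flat near the middle of the tray. The two grippy blocks are upright across the line, and the bystanders in view look undisturbed. The arm was clear and at rest.

Checks that disagreed:
- **Drag forces:** No block reached the 4.5–8 N the text gives for a grippy one. The choice rests on the middle and right blocks' torque being more than twice the left's, not on the force values. The right block's force readings alone overlapped the left's.
- **Two early readings on the left block:** They showed an upward force of about 5–6 N, probably the fingertips brushing the plate, and one had a drag of 1.6 N. I repeated that test about 3 mm higher.
- **Block heights:** The tops triangulated at 64–66 mm, where the text implies 62 mm.

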